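Show the red ball over the wet plinth

TASK

We are composing the still life: take the red ball off its black stand and lay it gently (not dropped) in the round pocket of the wooden carrying tray, letting go of it there. Then lift the tray by its arched handle, keep it upright so that the ball stays in its pocket, and bring it over the yellow plinth so that the ball is above the plinth's centre with the tray's underside about 8 cm above the plinth's top. Its paint is wet: nothing may touch the plinth, and leave the two jars and the little tree alone; finish while still holding the tray there, level and still, so that the class can judge the view.

Things in the scene. Friction and masses are not known exactly. Their poses are not given: they have to be found in the camera images.
- ball_center (a point): centre of the loose glossy red ball, 50 mm across, about 60 g, axes meaningless (it rolls). At the start it sits in a shallow 36 mm wide cup on a fixed black stand (foot 68 mm wide, 8 mm thick; cup rim 34 mm above the table), ball centre 55 mm above the table.
- tray_seat (a point): where the ball's centre is when it sits mid-pocket: 43 mm above the tray's underside, 75 mm from the handle's middle along the tray's +x. The pocket is a dark round cup, 46 mm wide outside, 40 mm inside, floor 18 mm and rim 23 mm above the tray's underside: about 5 mm of play, the ball rolls out if tipped past some 35 degrees. Axes are the tray's, z up.
- tray_handle (a point): middle of the handle bar of the loose plywood tray (about 0.4 kg, 210 mm in its x, 140 mm in y, edges 16 mm high, flat on the table at first). The bar, 16 mm thick (x), 18 mm high, runs along the tray's y across its middle, its centre 105 mm above the underside, on posts 103 mm apart; open below. Pocket on the +x side, a fixed blue cone 53 mm high on the -x side. Axes are the tray's, z up.
- plinth_top (a point): centre of the top face of the fixed round yellow plinth, 130 mm across and 60 mm high, standing on the table; z up. Paint wet: must not be touched.
- jar_brown_center (a point): centre of a closed glass jar with amber contents, 68 mm across, 88 mm high, this point 44 mm up. Loose; leave it alone.
- jar_orange_center (a point): centre of a closed glass jar with orange contents, 68 mm across, 88 mm high, this point 44 mm up. Loose; leave it alone.
- tree_center (a point): centre of a little green toy tree in a red pot, 64 mm across, 104 mm high, this point 52 mm up. Loose; leave it alone.
There are look-alikes about, which are no part of the job. Leave any turquoise look-alike of the part that bears ball_center alone.

How it is judged:
By the outcome, as a careful person would: the job done as asked, in the order asked, and still so for the second after the job is handed in, while the arm keeps its last pose, push and grip.
It also fails if it takes over 64 s, if anything falls off the work surface, if the arm or the gripper's body presses on something with over 40 N, if the wrist force passes 120 N, or if a joint passes its speed limit or range.

ROBOT

A 6-joint arm with a two-finger parallel gripper is mounted at the origin on the work surface. World frame = base frame: x ahead of the robot, y to its left, z up, the work surface at z = 0. Lengths are in m, angles in rad, forces in N, time in s.
With the tool pointing down it reaches from about 0.35 to 0.775 m from the base axis. Payload 7.3 kg.
Tool frame: the origin (TCP) lies at the very end of the fingers, on their centre line; the grasp point (between the pads) lies 19 mm behind it; z points along the fingers, y is the line along which they close (so a half turn about z gives the same grasp; the last joint's range is limited). The gripper opens to 92 mm and grips with 3 to 60 N. Pads are 19 mm wide; open, the fingers measure 130 mm over their backs; the gripper's body (75 mm by 190 mm) begins 47 mm behind the grasp point.
Start: joints at [-0.146, 0.342, 1.524, -0, 1.275, -0.146], TCP at [0.525, 0, 0.227] pointing down, gripper open.
Joint ranges: [-2.53, 2.53], [-0.77, 2.02], [0.04, 2.7], [-1, 4.14], [0.28, 2.66], [-3.11, 3.11]. Speed limits (rad/s): [2.57, 2.57, 3.14, 3.14, 3.14, 3.14].

INTERFACE

Orientations are given as [roll, pitch, yaw] about the fixed x, y, z axes, in that order (R = Rz(yaw) Ry(pitch) Rx(roll)).
In Python, from cell import robot gives the robot as it stands. The module is installed in compiled form; this text tells all that it offers.
- The arm moves only by the tool arm_command, never from a script. Its argument "moves" is a list of rows, each a list of 3 entries, a list of its own where there are three numbers: the shift along the tool's x, y, z in m, then the turn, a rotation vector about the tool's x, y, z in rad, then the finger opening in m, from 0 to 0.0918. In form: [[[dx, dy, dz], [ax, ay, az], claw], ...]. A call has exactly 5 rows; each row is the pose to reach, as a shift and turn from the pose commanded when the call began, along the tool's axes at that moment; what a row does not reach only later rows make up. A row lasts 1/10 s, in which the tool goes at most 50 mm and 8.59 degrees, less where a joint would pass 70% of its speed; a pose out of reach is approached as far as the arm can. A call with a gripper value outside its range is refused whole. The fingers move at their own pace and stop on an object; "squeeze" is the grip in N (left out, the last holds). Time passes only in rows, so rows that repeat a pose let the fingers close, or fill a call up. It gives the time, the measured TCP pose, the force, the opening and the grip force at its end, in the units of the state.
- robot.observe(): the state, without advancing time (a new reading comes with each control period).
- robot.read_camera(name): name is "scene" or "side" or "wrist"; returns the picture (480x640x3 uint8, red, green, blue); there is no depth.
- robot.camera_model(name): a dict with "fx", "fy", "cx", "cy" (pixels), "R" (3x3) and "t" (3): a world point X has camera coordinates R X + t. Camera axes: x right, y down, z forward; pixel columns grow to the right and rows downward; lengths in m; the calibration is good to about 2 mm. A picture is of the moment at which its call begins: read the wrist's pose just before it. camera_model takes no time and is no camera call; for the wrist camera it gives the pose at the moment of the call.
- robot.hand_in(): hands the job in; it is judged then, once.
The state is a dict: "time": time; "qpos": joint angles; "qvel": joint speeds; "joint_efforts": joint torques, N m; "tool_pos": TCP position; "tool_rot": TCP orientation; "contact_force": force on the tool from outside, world axes, zero at the start; "torque": the same for the moment, N m; "opening": finger opening in m; "grip_force": force on a finger pad.
Only numpy, scipy, OpenCV 4.12 (cv2) and the standard library are available. Lean on these libraries where they do the work, as an engineer would, in place of code of your own. Each camera call takes 0.05 s, during which the arm holds its last target. There are 200 camera calls.

## Working session

There is one attempt and no reset: what is moved stays moved. The work goes in short steps, Python scripts to look and compute and a tool call to move; the robot and the scene stay as the last step left them, time stands still between calls to the robot, and variables do not carry over. Pictures are saved under pics/ and viewed, at most 10 in all, crops included, and the job is handed in when it is done.

Besides the shell and the picture viewer there is one more tool, called after "Request:" as name(argument=value, ...) on one line, values as JSON. arm_command: Moves the arm, as the interface text tells. Its arguments: {"type":"object","properties":{"moves":{"type":"array"},"squeeze":{"type":"number"}},"required":["moves"]}

```bash
mkdir -p pics; cat > h.py <<'E'
import numpy as np, cv2
from cell import robot
def snap(n,f):
    m=robot.camera_model(n); im=np.array(robot.read_camera(n))
    cv2.imwrite(f'pics/{f}.png',im[:,:,::-1]); np.savez(f'pics/{f}.npz',im=im,**{k:np.array(m[k]) for k in m}); return im,m
def load(f):
    d=np.load(f'pics/{f}.npz'); return d['im'],d
def P(m): return np.array([[m['fx'],0,m['cx']],[0,m['fy'],m['cy']],[0,0,1]],float)@np.c_[m['R'],m['t']]
def tri(obs): # [(m,(u,v)),...]
    A=[]
    for m,(u,v) in obs:
        p=P(m); A+= [u*p[2]-p[0], v*p[2]-p[1]]
    A=np.array(A); A/=np.linalg.norm(A[:,:3],axis=1)[:,None]
    X=np.linalg.lstsq(A[:,:3],-A[:,3],rcond=None)[0]
    return X
def plane(m,uv,z):
    R=np.array(m['R']);t=np.array(m['t']);c=-R.T@t
    d=R.T@np.array([(uv[0]-m['cx'])/m['fx'],(uv[1]-m['cy'])/m['fy'],1]); return c+d*(z-c[2])/d[2]
def proj(m,X):
    q=P(m)@np.append(X,1); return q[:2]/q[2]
E
python3 - <<'E'
from h import *
for n in ['scene','side','wrist']: 
    im,m=snap(n,n+'0'); print(n,-np.array(m['R']).T@m['t'],m['fx'])
print(robot.observe())
a=[cv2.imread(f'pics/{n}0.png') for n in ['scene','side','wrist']]
E
```

```text
scene [1.07706034 0.52327358 0.52181922] 443.7448099742052
side [ 0.43396297 -0.53848622  0.65221188] 442.7393593906797
wrist [0.52404724 0.08424276 0.38478405] 359.8175120553144
{'time': 0.15, 'qpos': array([-1.45984399e-01,  3.42551280e-01,  1.52477498e+00,  1.94979956e-05,
        1.27540424e+00, -1.46054848e-01]), 'qvel': array([-2.76507922e-03,  4.22262258e-05, -3.50826801e-03,  1.01199751e-03,
        5.42564868e-04,  2.34892829e-04]), 'joint_efforts': array([ 7.52666965e-04, -4.31470585e+01, -2.44352603e+01,  7.18239485e-02,
        5.38185902e-02, -1.32920518e-04]), 'tool_pos': array([5.24704385e-01, 7.99108259e-05, 2.26218424e-01]), 'tool_rot': array([-3.14046964e+00, -1.84045789e-04,  1.57086099e+00]), 'contact_force': array([0.02200356, 0.8160057 , 0.42306847]), 'torque': array([0.04090552, 0.04531643, 0.01310786]), 'grip_force': 0.0, 'opening': 0.09186038923871706}
```

View pics/scene0.png

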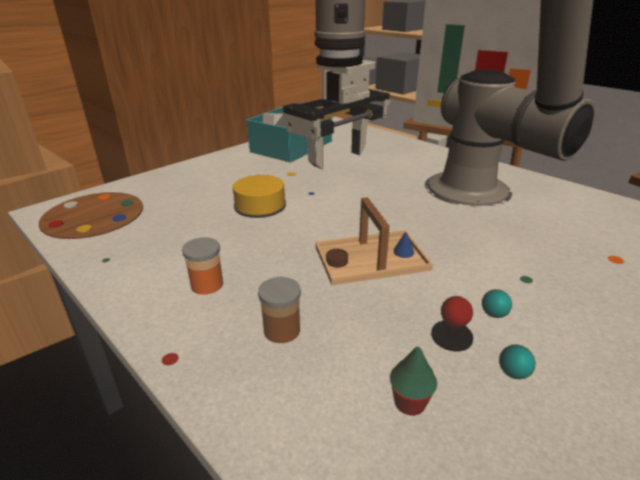

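View pics/side0.png

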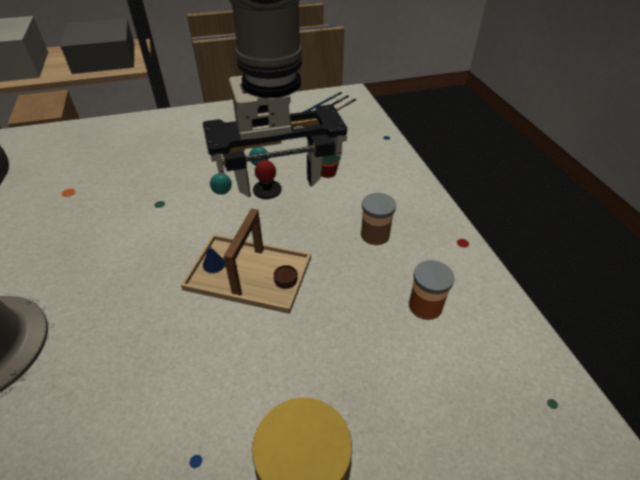

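Scene view: the red ball is at (457,311) on its black stand. Look-alikes are turquoise balls at (497,303) and (518,361), the tree's red pot at (413,400), and red paint blots at (170,358) and on the palette. In the side view the ball is at (265,172), pocket (286,277), plinth top (302,447) and jars (377,218) and (430,290). I choose the red ball over the black foot, and check it in one close crop.

```bash
python3 - <<'E'
from h import *
s,_=load('scene0'); d,_=load('side0')
def crop(im,x,y,w,h,k=4): return cv2.resize(im[y:y+h,x:x+w],None,fx=k,fy=k,interpolation=cv2.INTER_CUBIC)
a=np.hstack([crop(s,310,190,130,100,3),crop(s,420,280,130,100,3)]);b=np.hstack([crop(d,180,200,140,110,3),crop(d,200,140,120,110,3)])
w=max(a.shape[1],b.shape[1]);pad=lambda i:np.pad(i,((0,0),(0,w-i.shape[1]),(0,0)))
o=np.vstack([pad(a),pad(b)])[:600]
cv2.imwrite('pics/crop1.png',o[:,:,::-1].copy()); print(o.shape)
obs={}
for n in ['scene0','side0']:
    im,m=load(n); i=im.astype(int); r,g,bb=i[...,0],i[...,1],i[...,2]
    red=((r>90)&(g<r*.45)&(bb<r*.45)).astype('uint8')
    nn,l,st,c=cv2.connectedComponentsWithStats(red)
    print(n,[(st[k,:5].tolist(),c[k].round(1).tolist()) for k in range(1,nn) if st[k,4]>40])
    y=((r>120)&(g>r*.55)&(g<r*.85)&(bb<r*.35)).astype('uint8')
    nn,l,st,c=cv2.connectedComponentsWithStats(y)
    print('y',[(st[k,:5].tolist(),c[k].round(1).tolist()) for k in range(1,nn) if st[k,4]>80])
E
```

```text
(600, 780, 3)
scene0 [([476, 51, 15, 17, 70], [481.0, 57.0]), ([49, 220, 14, 8, 75], [55.4, 223.4]), ([446, 297, 26, 28, 554], [458.6, 310.5]), ([163, 354, 14, 10, 112], [169.6, 358.6]), ([402, 397, 27, 16, 129], [417.7, 403.9])]
y [([0, 0, 57, 22, 893], [26.9, 11.4]), ([269, 0, 49, 89, 2220], [290.3, 36.0]), ([0, 25, 75, 71, 3582], [36.1, 57.1]), ([23, 87, 69, 75, 2368], [58.8, 118.9]), ([234, 176, 49, 39, 1554], [259.8, 193.9]), ([76, 224, 16, 9, 111], [83.5, 228.1])]
side0 [([258, 161, 14, 6, 64], [264.3, 163.7]), ([458, 240, 10, 7, 52], [462.5, 242.6])]
y [([254, 433, 96, 47, 1413], [305.9, 463.5])]
```

View pics/crop1.png

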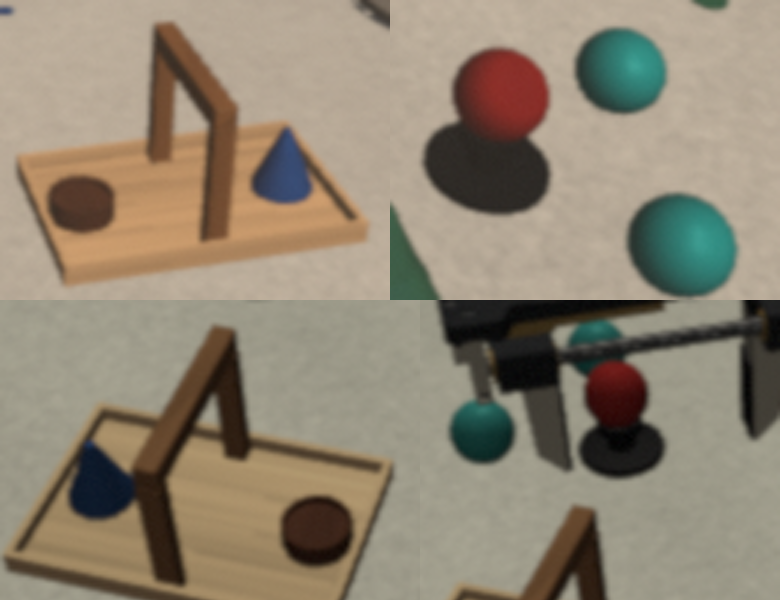

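Crop: the red ball on the black foot is confirmed, at scene (457.3,311.7) and side (265.3,171.7). Pocket rim centre is at scene (337.3,253.3) and side (285.7,274). Bar-top ends are at scene (365,198)/(386,226), matching side (228.7,256.7)/(254.7,210).

```bash
python3 - <<'E'
from h import *
_,s=load('scene0');_,d=load('side0')
def T(n,a,b):
    X=tri([(s,a),(d,b)]); e=max(np.linalg.norm(proj(s,X)-a),np.linalg.norm(proj(d,X)-b)); print(n,X.round(4),'err px',e.round(1)); return X
T('ball',(457.3,311.7),(265.3,171.7))
p=T('pocket',(337.3,253.3),(285.7,274))
a=T('barA',(365,198.3),(228.7,256.7)); b=T('barB',(386,226),(254.7,210))
m=(a+b)/2; print('mid',m,'len',np.linalg.norm(a-b),'yaw bar',np.arctan2(*(b-a)[1::-1]),'pocket dir',np.arctan2(*(p-m)[1::-1]),np.linalg.norm((p-m)[:2]))
X=T('plinth',(259.3,188),(302,448))
for nm,a,b in [('brown top',(280,292),(378.5,205)),('orange top',(202,250),(433,275))]: T(nm,a,b)
T('tree',(415,378),(328,163)); print('tree base z0',plane(s,(412,408),0.005))
# plinth refine: top-disc left/right extremes
print('plinth scene bbox top->', [plane(s,q,0.06).round(3) for q in [(234,188),(284,188),(259,176)]],[plane(d,q,0.06).round(3) for q in [(254,447),(351,447),(302,399)]])
from scipy.spatial.transform import Rotation as R
print(robot.observe()['tool_pos'],R.from_euler('xyz',robot.observe()['tool_rot']).as_matrix().round(3))
E
```

```text
ball [0.5424 0.2854 0.0527] err px 0.9
pocket [0.522  0.0013 0.0225] err px 1.2
barA [ 0.4272 -0.0105  0.1104] err px 1.1
barB [0.4896 0.0941 0.111 ] err px 1.1
mid [0.45835978 0.04177839 0.11072626] len 0.12180979496585627 yaw bar 1.0330977049365302 pocket dir -0.5659557511505892 0.07540203941481367
plinth [ 0.4714 -0.3205  0.0479] err px 1.6
brown top [0.7323 0.0758 0.081 ] err px 0.6
orange top [ 0.7542 -0.1212  0.081 ] err px 0.7
tree [0.6933 0.3076 0.0356] err px 4.6
tree base z0 [0.70808716 0.32386455 0.005     ]
plinth scene bbox top-> [array([ 0.529, -0.343,  0.06 ]), array([ 0.442, -0.255,  0.06 ]), array([ 0.439, -0.358,  0.06 ])] [array([ 0.413, -0.307,  0.06 ]), array([ 0.533, -0.343,  0.06 ]), array([ 0.489, -0.262,  0.06 ])]
[5.24704385e-01 7.99108259e-05 2.26218424e-01] [[-0.     1.    -0.001]
 [ 1.     0.     0.   ]
 [ 0.    -0.001 -1.   ]]
```

```bash
python3 - <<'E'
from h import *
_,s=load('scene0');_,d=load('side0')
for a,b in [((497,303),(220,183)),((518,361),(258,155))]: print(plane(s,a,.025).round(3),plane(d,b,.025).round(3))
_,w=load('wrist0')
print(w['R'].round(2),[proj(w,X).round(1) for X in [(.522,.0013,.0225),(.458,.042,.114),(.542,.285,.055)]])
E
```

```text
[0.44  0.308 0.025] [0.44  0.307 0.025]
[0.543 0.393 0.025] [0.544 0.395 0.025]
[[ 1.   -0.   -0.  ]
 [-0.   -0.95  0.31]
 [-0.   -0.31 -0.95]] [array([315.8, 197.7]), array([229.9, 172. ]), array([ 343.2, -189.3])]
```

View pics/wrist0.png

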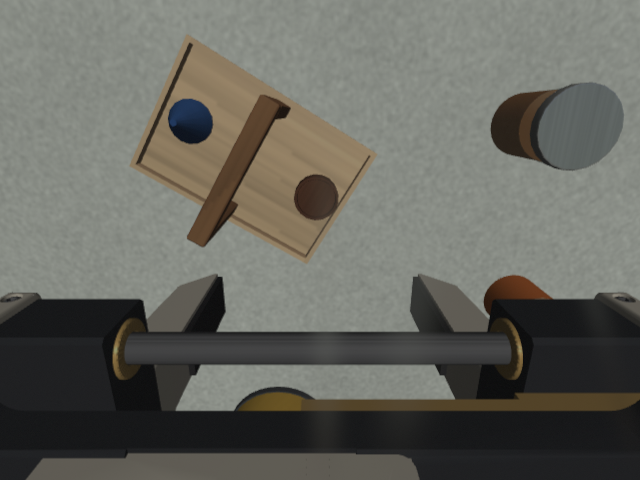

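Wrist view: tray corners at (188,37), (375,153), (307,261) and (132,164); pocket (316,197) as predicted; bar-top ends at (271,99) and (197,240); the brown jar's lid is at (580,127).

```bash
python3 - <<'E'
from h import *
_,w=load('wrist0')
c=[plane(w,q,.016)[:2] for q in [(188,37),(375,153),(307,261),(132,164)]]; 
x=(c[1]-c[0]+c[2]-c[3])/2; y=(c[0]-c[3]+c[1]-c[2])/2
print('centre',np.mean(c,0),np.linalg.norm(x),np.linalg.norm(y),'yaw',np.arctan2(x[1],x[0]),np.arctan2(-y[0],y[1]))
print('pocket',plane(w,(316,197.3),.023)); a,b=plane(w,(271,99),.114),plane(w,(197,240),.114);print('bar',(a+b)/2,np.linalg.norm(a-b),np.arctan2(*(a-b)[1::-1])-np.pi/2)
E
```

```text
centre [0.45847892 0.03984634] 0.20613322348991966 0.13595908704264784 yaw -0.5393460141931585 -0.5394273378039246
pocket [0.52224796 0.00181181 0.023     ]
bar [0.45928044 0.04069483 0.114     ] 0.12340819288321776 -0.5400549652042923
```

Request:
arm_command(moves=[[[0.05,0.003,0.0],[0,0,-0.14],0.08],[[0.1,0.006,0.0],[0,0,-0.28],0.08],[[0.15,0.009,0.0],[0,0,-0.42],0.08],[[0.19,0.012,0.0],[0,0,-0.56],0.08],[[0.23,0.015,0.0],[0,0,-0.7],0.08]])

```text
time: 0.65
tool_pos: [0.5396, 0.232, 0.2264]
tool_rot: [-3.141, -0.0, 2.277]
contact_force: [0.9, 1.0, -0.6]
opening: 0.0799
grip_force: 0.0
```

```bash
cat >> h.py <<'E'
from scipy.spatial.transform import Rotation as Ro
def to(X,yaw): # yaw = world angle of tool y, tool down
    o=robot.observe(); R=Ro.from_euler('xyz',o['tool_rot']); yv=np.array([np.cos(yaw),np.sin(yaw),0]); z=np.array([0,0,-1.]); 
    G=Ro.from_matrix(np.c_[np.cross(yv,z),yv,z])
    print('shift',R.inv().apply(np.array(X)-o['tool_pos']).round(4),'turn',(R.inv()*G).as_rotvec().round(4),'at',o['tool_pos'].round(4),'f',o['contact_force'].round(1),'t',round(o['time'],2))
E
python3 - <<'E'
from h import *
im,m=snap('wrist','wrist1')
i=im.astype(int); r=((i[...,0]>60)&(i[...,1]<i[...,0]*.5)&(i[...,2]<i[...,0]*.5)).astype('uint8')
nn,l,st,c=cv2.connectedComponentsWithStats(r)
print([(st[k,:5].tolist(),c[k].round(1).tolist()) for k in range(1,nn) if st[k,4]>60]); print('pred',proj(m,(.5424,.2854,.055)))
k=1+np.argmax(st[1:,4]); q=(st[k,0]+st[k,2]/2,st[k,1]+st[k,3]/2)
_,s=load('scene0');_,d=load('side0')
print(plane(m,q,.055), tri([(m,q),(s,(457.3,311.7)),(d,(265.3,171.7))]))
to((.5424,.2854,.12),1.031)
E
```

```text
[([338, 141, 46, 52, 1928], [360.3, 166.3])]
pred [358.58921638 165.68975341]
[0.5448775  0.28594893 0.055     ] [0.5436654  0.28572716 0.05317914]
shift [0.0339 0.0336 0.1064] turn [ 0.0025 -0.0025 -0.3144] at [0.5394 0.2374 0.2262] f [-2.5  2.5 -1. ] t 0.7
```

Request:
arm_command(moves=[[[0.02,0.02,0.03],[0,0,-0.12],0.075],[[0.04,0.039,0.06],[0,0,-0.24],0.075],[[0.0402,0.0392,0.09],[0,0,-0.331],0.075],[[0.0402,0.0392,0.107],[0,0,-0.331],0.075],[[0.0402,0.0392,0.107],[0,0,-0.331],0.075]])

```text
time: 1.2
tool_pos: [0.5422, 0.2854, 0.1164]
tool_rot: [-3.136, -0.004, 2.602]
contact_force: [-0.7, 0.6, 0.1]
opening: 0.075
grip_force: 0.0
```

```bash
python3 - <<'E'
from h import *
im,m=snap('wrist','wrist2'); X=(.544,.2858,.055); print(proj(m,X))
i=im.astype(int); r=((i[...,0]>60)&(i[...,1]<i[...,0]*.5)&(i[...,2]<i[...,0]*.5)).astype('uint8')
nn,l,st,c=cv2.connectedComponentsWithStats(r)
print([(st[k,:5].tolist(),c[k].round(1).tolist()) for k in range(1,nn) if st[k,4]>60])
to((.544,.2858,.037),1.031)
E
```

```text
[320.75057277 251.51455724]
[([285, 218, 69, 71, 3588], [317.7, 252.6])]
shift [-0.0006  0.0006  0.0815] turn [-0.0024 -0.0019 -0.0007] at [0.5434 0.2857 0.1185] f [ 0.8 -0.5  0.5] t 1.25
```

Request:
arm_command(moves=[[[0,0,0.03],[0,0,0],0.075],[[0,0,0.055],[0,0,0],0.075],[[0,0,0.073],[0,0,0],0.075],[[0,0,0.083],[0,0,0],0.075],[[0,0,0.083],[0,0,0],0.075]])

```text
time: 1.75
tool_pos: [0.5442, 0.2857, 0.0366]
tool_rot: [-3.141, -0.0, 2.601]
contact_force: [0.2, -0.6, -0.7]
opening: 0.0752
grip_force: 0.0
```

Request:
arm_command(moves=[[[0,0,0],[0,0,0],0.06],[[0,0,0],[0,0,0],0.05],[[0,0,0],[0,0,0],0.04],[[0,0,0],[0,0,0],0.04],[[0,0,0],[0,0,0],0.04]], squeeze=10)

```text
time: 2.25
tool_pos: [0.5436, 0.2849, 0.0376]
tool_rot: [-3.139, 0.0, 2.602]
contact_force: [-2.8, -5.0, 6.3]
opening: 0.0493
grip_force: 10.0
```

Request:
arm_command(moves=[[[0,0,-0.02],[0,0,0],0.04],[[0,0,-0.05],[0,0,0],0.04],[[0,-0.02,-0.085],[0,0,0],0.04],[[-0.015,-0.05,-0.11],[0,0,0],0.04],[[-0.03,-0.08,-0.11],[0,0,0],0.04]])

```text
time: 2.75
tool_pos: [0.5305, 0.2021, 0.1511]
tool_rot: [3.136, 0.006, 2.603]
contact_force: [1.0, 0.0, -0.8]
opening: 0.0493
grip_force: 10.0
```

Request:
arm_command(moves=[[[-0.02,-0.04,0],[0,0,0],0.04],[[-0.042,-0.083,0],[0,0,0],0.04],[[-0.064,-0.125,0],[0,0,0],0.04],[[-0.084,-0.155,0],[0,0,0],0.04],[[-0.098,-0.1745,0],[0,0,0],0.04]])

```text
time: 3.25
tool_pos: [0.523, -0.0006, 0.1473]
tool_rot: [3.142, 0.001, 2.6]
contact_force: [0.3, -0.1, -1.1]
opening: 0.0493
grip_force: 10.0
```

Request:
arm_command(moves=[[[0,0,0.01],[0,0,0],0.04],[[0,0,0.03],[0,0,0],0.04],[[0,0,0.05],[0,0,0],0.04],[[0,0,0.06],[0,0,0],0.04],[[0,0,0.06],[0,0,0],0.04]])

```text
time: 3.75
tool_pos: [0.5221, 0.0027, 0.0854]
tool_rot: [-3.141, -0.003, 2.602]
contact_force: [1.2, 0.3, -1.1]
opening: 0.0495
grip_force: 10.0
```

```bash
python3 - <<'E'
from h import *
im,m=snap('wrist','wrist3'); s,_=snap('scene','scene3')
to((.523,.002,.025),1.031)
print('seat px',proj(m,(.523,.002,.043)),'pocket rim',proj(m,(.523,.002,.023)))
k=cv2.resize(s[180:300,300:460],None,fx=3,fy=3,interpolation=cv2.INTER_CUBIC)
o=np.hstack([cv2.resize(im,(480,360)),k[:,:320]]); cv2.imwrite('pics/v3.png',o[:,:,::-1].copy())
E
```

```text
shift [ 0.0002 -0.0005  0.0621] turn [0.0003 0.0004 0.0006] at [0.5234 0.0024 0.0871] f [ 0.  -0.1 -1. ] t 3.85
seat px [318.14193285 262.56354473] pocket rim [318.12349408 250.62584059]
```

View pics/v3.png

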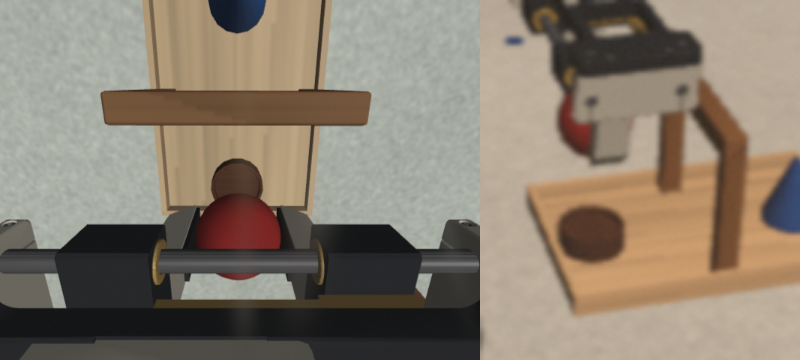

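The held ball at (238,235) lines up with the pocket at (237,186). The bar is square to the view, so I lower it slowly.

Request:
arm_command(moves=[[[0,0,0.015],[0,0,0],0.04],[[0,0,0.03],[0,0,0],0.04],[[0,0,0.042],[0,0,0],0.04],[[0,0,0.05],[0,0,0],0.04],[[0,0,0.055],[0,0,0],0.04]])

```text
time: 4.35
tool_pos: [0.5232, 0.002, 0.0315]
tool_rot: [3.142, 0.0, 2.602]
contact_force: [0.3, 0.4, -0.3]
opening: 0.0491
grip_force: 10.0
```

Request:
arm_command(moves=[[[0,0,0.002],[0,0,0],0.04],[[0,0,0.004],[0,0,0],0.04],[[0,0,0.006],[0,0,0],0.04],[[0,0,0.006],[0,0,0],0.04],[[0,0,0.006],[0,0,0],0.04]])

```text
time: 4.85
tool_pos: [0.5232, 0.0019, 0.0259]
tool_rot: [3.141, 0.0, 2.602]
contact_force: [0.7, 0.3, -0.8]
opening: 0.0491
grip_force: 10.0
```

Request:
arm_command(moves=[[[0,0,0.0005],[0,0,0],0.04],[[0,0,0.001],[0,0,0],0.04],[[0,0,0.0015],[0,0,0],0.04],[[0,0,0.0015],[0,0,0],0.04],[[0,0,0.0015],[0,0,0],0.04]])

```text
time: 5.35
tool_pos: [0.5239, 0.0016, 0.0254]
tool_rot: [3.141, 0.002, 2.602]
contact_force: [-0.9, -0.4, 9.2]
opening: 0.0496
grip_force: 10.0
```

Request:
arm_command(moves=[[[0,0,-0.0007],[0,0,0],0.049],[[0,0,-0.0007],[0,0,0],0.053],[[0,0,-0.0007],[0,0,0],0.058],[[0,0,-0.0007],[0,0,0],0.064],[[0,0,-0.0007],[0,0,0],0.07]])

```text
time: 5.85
tool_pos: [0.523, 0.002, 0.0247]
tool_rot: [-3.142, -0.0, 2.602]
contact_force: [0.1, -0.8, 0.7]
opening: 0.0674
grip_force: 0.0
```

Request:
arm_command(moves=[[[0,0,-0.01],[0,0,0],0.07],[[0,0,-0.03],[0,0,0],0.07],[[0,0,-0.06],[0,0,0],0.07],[[0,0,-0.1],[0,0,0],0.07],[[0,0,-0.145],[0,0,0],0.07]])

```text
time: 6.35
tool_pos: [0.5223, 0.002, 0.1713]
tool_rot: [-3.141, -0.002, 2.602]
contact_force: [1.4, 0.2, -0.0]
opening: 0.0701
grip_force: 0.0
```

Request:
arm_command(moves=[[[-0.015,-0.04,-0.02],[0,0,0.14],0.06],[[-0.033,-0.08,-0.04],[0,0,0.28],0.05],[[-0.051,-0.12,-0.04],[0,0,0.42],0.05],[[-0.069,-0.163,-0.04],[0,0,0.56],0.05],[[-0.086,-0.205,-0.04],[0,0,0.7],0.05]])

```text
time: 6.85
tool_pos: [0.491, -0.2198, 0.2111]
tool_rot: [3.141, 0.001, 1.896]
contact_force: [0.3, 1.5, -0.6]
opening: 0.0501
grip_force: 0.0
```

```bash
python3 - <<'E'
from h import *
to((.475,-.30,.21),-0.54)
im,m=snap('wrist','wrist4'); print(proj(m,(.475,-.315,.06)))
E
```

```text
shift [-0.0708 -0.0408  0.0011] turn [1.300e-03 6.000e-04 8.655e-01] at [ 0.491  -0.2198  0.2111] f [ 0.3  1.5 -0.6] t 6.85
[270.83475811 297.54614858]
```

Request:
arm_command(moves=[[[-0.02,-0.01,0],[0,0,0.14],0.05],[[-0.04,-0.02,0],[0,0,0.28],0.05],[[-0.055,-0.03,0],[0,0,0.42],0.05],[[-0.07,-0.04,0],[0,0,0.56],0.05],[[-0.07,-0.04,0],[0,0,0.7],0.05]])

```text
time: 7.4
tool_pos: [0.4758, -0.2991, 0.2104]
tool_rot: [3.141, 0.001, 1.195]
contact_force: [-0.1, 0.0, 1.0]
opening: 0.05
grip_force: 0.0
```

Request:
arm_command(moves=[[[0,0,0],[0,0,0.08],0.05],[[0,0,0],[0,0,0.171],0.05],[[0,0,0],[0,0,0.171],0.05],[[0,0,0],[0,0,0.171],0.05],[[0,0,0],[0,0,0.171],0.05]])

```text
time: 7.9
tool_pos: [0.4765, -0.2972, 0.2102]
tool_rot: [3.141, 0.0, 1.033]
contact_force: [-0.6, -1.2, 0.4]
opening: 0.0501
grip_force: 0.0
```

```bash
python3 - <<'E'
from h import *
im,m=snap('wrist','wrist5'); s,_=snap('side','side5'); print(proj(m,(.475,-.315,.06)))
to((.4587,.0405,.17),-0.54)
o=np.hstack([cv2.resize(im,(480,360)),cv2.resize(s[180:300,170:330],None,fx=3,fy=3)[:,80:400]]); cv2.imwrite('pics/v5.png',o[:,:,::-1].copy())
E
```

```text
[326.63645022 229.32316288]
shift [ 0.2808 -0.1885  0.04  ] turn [ 0.0001 -0.      0.0013] at [ 0.4764 -0.2972  0.21  ] f [-0.   0.5 -0.7] t 8.0
```

View pics/v5.png

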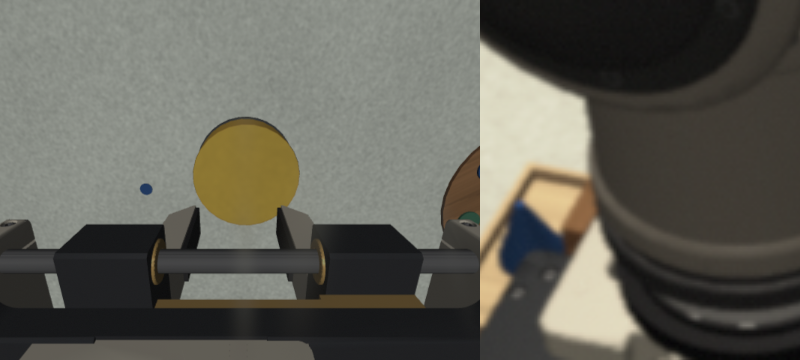

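The plinth's top circle in the wrist view is centred at (246,173) in the half view, i.e. (328,231) full, and agrees with the prediction. The side view of the tray is blocked by the arm.

```bash
python3 - <<'E'
from h import *
im,m=load('wrist5'); i=im.astype(int)
y=((i[...,0]>120)&(i[...,2]<i[...,0]*.4)).astype('uint8')[:300]
nn,l,st,c=cv2.connectedComponentsWithStats(y); k=1+np.argmax(st[1:,4]); print(st[k],c[k])
p=plane(m,(st[k,0]+st[k,2]/2,st[k,1]+st[k,3]/2),.06); print(p, [np.linalg.norm(plane(m,(st[k,0],c[k][1]),.06)-plane(m,(st[k,0]+st[k,2],c[k][1]),.06))])
_,s=load('scene0');_,d=load('side0')
# top-face centre height from three views
uv=(st[k,0]+st[k,2]/2,st[k,1]+st[k,3]/2); print(tri([(m,uv),(d,(302,447)),(s,(259.3,188.5))]), proj(d,p),proj(s,p))
print('handle target',p[:2]-.075*np.array([np.cos(-.54),np.sin(-.54)]))
E
```

```text
[  258   167   141   131 13799] [327.41147909 231.27886079]
[ 0.47491751 -0.31847036  0.06      ] [np.float64(0.1274177899074592)]
[ 0.47232542 -0.32043359  0.04765742] [302.45180198 441.55332712] [257.51222558 184.45356769]
handle target [ 0.41058936 -0.27991016]
```

Request:
arm_command(moves=[[[0.04,-0.028,0],[0,0,0],0.05],[[0.08,-0.055,0],[0,0,0],0.05],[[0.12,-0.082,0],[0,0,0],0.05],[[0.16,-0.11,0],[0,0,0],0.05],[[0.2,-0.14,0],[0,0,0],0.05]])

```text
time: 8.5
tool_pos: [0.4589, -0.0521, 0.2101]
tool_rot: [3.141, -0.0, 1.031]
contact_force: [0.7, 1.0, -0.2]
opening: 0.0501
grip_force: 0.0
```

```bash
python3 - <<'E'
from h import *
im,m=snap('wrist','wrist6'); print(proj(m,(.4587,.0405,.114)),proj(m,(.523,.002,.043)))
to((.4587,.0405,.17),-0.54)
cv2.imwrite('pics/v6.png',cv2.resize(im,(480,360))[:,:,::-1].copy())
E
```

```text
[247.44988801 119.91446717] [349.16946823 118.31331915]
shift [ 0.0745 -0.0423  0.0404] turn [-0.0033 -0.0031  0.0042] at [ 0.4571 -0.0454  0.2101] f [-2.8  5.3 -0.3] t 8.55
```

View pics/v6.png

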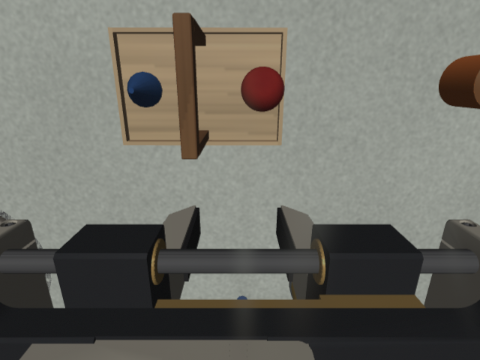

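The ball sits in its pocket at (263,89), with the bar centre at (187,87), as predicted. Next I go over the handle.

Request:
arm_command(moves=[[[0.03,-0.02,0],[0,0,0],0.05],[[0.06,-0.037,0.01],[0,0,0],0.05],[[0.0805,-0.0487,0.03],[0,0,0],0.05],[[0.0805,-0.0487,0.04],[0,0,0],0.05],[[0.0805,-0.0487,0.04],[0,0,0],0.05]])

```text
time: 9.05
tool_pos: [0.458, 0.0402, 0.1688]
tool_rot: [-3.139, 0.002, 1.033]
contact_force: [-0.4, 0.3, 0.6]
opening: 0.05
grip_force: 0.0
```

```bash
python3 - <<'E'
from h import *
im,m=snap('wrist','wrist7'); to((.4587,.0405,.085),-0.54)
a,b=[proj(m,np.array([.4587,.0405,.114])+s*.06*np.array([.514,.858,0])) for s in(1,-1)]; print('bar pred',a,b)
# bar column: dark band at rows above gripper
g=im[:,:,:3].astype(int)
for r in (40,100,160,200): print(r,''.join('%4d'%v for v in g[r,250:390:5,0]))
# plinth height check
for n in ('scene0','side0'):
    i2,c=load(n); 
    for z in(.048,.06):
        t=np.linspace(0,2*np.pi,200); q=np.array([proj(c,(.475+.065*np.cos(u),-.3185+.065*np.sin(u),z)) for u in t]); print(n,z,q.min(0).round(1),q.max(0).round(1))
E
```

```text
shift [ 0.0008 -0.0003  0.0847] turn [-0.0008  0.0008  0.0006] at [0.4587 0.0397 0.1697] f [ 0.5 -0.5 -0.5] t 9.1
bar pred [319.44315916 154.51615571] [319.00653693 331.85486734]
40  152 150 145 148 147 149 142 145 143 149 150 154 149 146 150 147 149 144 147 150 151 147 144 138 141 142 146 149
100  144 147 147 150 151 154 154 145 145 151 148 152 151 154 152 154 148 147 148 143 147 143 149 150 149 149 149 148
160  158 157 157 157 158 157 157 157 157 157 158 148 103 103 103 104  98 157 158 157 157 157 158 158 158 159 158 158
200   29  27  27 150 150 151 150 151 150 151 151 144 101 100  99 102  93 152 153 154 154 154 155 155 156 156  42  66
scene0 0.048 [231.8 178.4] [283.6 200.3]
scene0 0.06 [231.3 174.2] [283.4 195.8]
side0 0.048 [253.1 397.9] [352.  500.2]
side0 0.06 [252.1 394. ] [352.5 497.3]
```

Request:
arm_command(moves=[[[0.0005,0,0.03],[0,0,0],0.05],[[0.0005,0,0.055],[0,0,0],0.05],[[0.0005,0,0.075],[0,0,0],0.05],[[0.0005,0,0.085],[0,0,0],0.05],[[0.0005,0,0.085],[0,0,0],0.05]])

```text
time: 9.6
tool_pos: [0.4589, 0.0398, 0.0845]
tool_rot: [-3.14, 0.001, 1.029]
contact_force: [-1.1, -0.4, 0.4]
opening: 0.0502
grip_force: 0.0
```

Request:
arm_command(moves=[[[0,0,0],[0,0,0],0.035],[[0,0,0],[0,0,0],0.025],[[0,0,0],[0,0,0],0.02],[[0,0,0],[0,0,0],0.015],[[0,0,0],[0,0,0],0.01]], squeeze=30)

```text
time: 10.1
tool_pos: [0.4592, 0.0408, 0.0853]
tool_rot: [3.141, -0.0, 1.031]
contact_force: [-0.6, 0.3, 1.9]
opening: 0.0156
grip_force: 30.0
```

Request:
arm_command(moves=[[[0,0,0],[0,0,0],0.005],[[0,0,0],[0,0,0],0.005],[[0,0,0],[0,0,0],0.005],[[0,0,0],[0,0,0],0.005],[[0,0,0],[0,0,0],0.005]], squeeze=50)

```text
time: 10.6
tool_pos: [0.4593, 0.0407, 0.0853]
tool_rot: [3.141, -0.0, 1.031]
contact_force: [-1.4, -0.8, 5.9]
opening: 0.0157
grip_force: 50.0
```

Request:
arm_command(moves=[[[0,0,-0.002],[0,0,0],0.005],[[0,0,-0.006],[0,0,0],0.005],[[0,0,-0.012],[0,0,0],0.005],[[0,0,-0.018],[0,0,0],0.005],[[0,0,-0.022],[0,0,0],0.005]])

```text
time: 11.1
tool_pos: [0.4592, 0.0407, 0.1075]
tool_rot: [3.141, -0.0, 1.031]
contact_force: [-0.1, -0.1, -4.6]
opening: 0.0156
grip_force: 50.0
```

Request:
arm_command(moves=[[[0,0,-0.01],[0,0,0],0.005],[[0,0,-0.025],[0,0,0],0.005],[[0,0,-0.042],[0,0,0],0.005],[[0,0,-0.06],[0,0,0],0.005],[[0,0,-0.078],[0,0,0],0.005]])

```text
time: 11.6
tool_pos: [0.4589, 0.0407, 0.1862]
tool_rot: [3.141, -0.0, 1.031]
contact_force: [-0.6, 0.3, -5.3]
opening: 0.0157
grip_force: 50.0
```

Request:
arm_command(moves=[[[0,0,-0.015],[0,0,0],0.005],[[0,0,-0.028],[0,0,0],0.005],[[0,0,-0.036],[0,0,0],0.005],[[0,0,-0.04],[0,0,0],0.005],[[0,0,-0.04],[0,0,0],0.005]])

```text
time: 12.1
tool_pos: [0.4591, 0.0407, 0.2253]
tool_rot: [3.141, -0.0, 1.031]
contact_force: [1.3, -0.2, -4.8]
opening: 0.0158
grip_force: 50.0
```

```bash
python3 - <<'E'
from h import *
im,m=snap('wrist','wrist8'); s,ms=snap('side','side8'); sc,_=snap('scene','scene8'); to((.4106,-.2799,.226),-0.54)
o=np.hstack([cv2.resize(im,(400,300)),cv2.resize(sc[60:300,220:540],(400,300))]); cv2.imwrite('pics/v8.png',o[:,:,::-1].copy()); print(robot.observe()['torque'])
E
```

```text
shift [-0.2997  0.1237 -0.0017] turn [-0.0012  0.0006 -0.    ] at [0.4586 0.0407 0.2243] f [ 0.3  0.3 -4.8] t 12.25
[0.04536126 0.06370801 0.01529134]
```

View pics/v8.png

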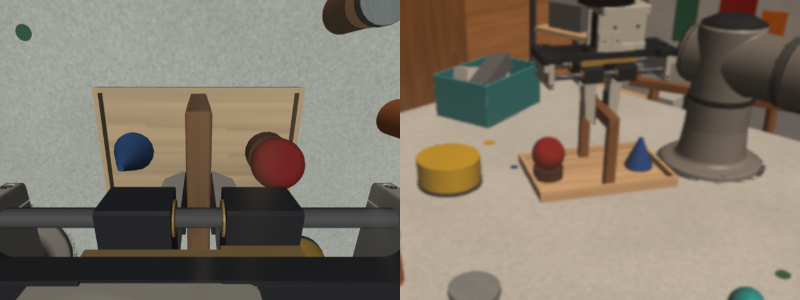

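The ball is in the pocket at (277,163), and the tray is level in the scene view. I carry it smoothly to the plinth.

Request:
arm_command(moves=[[[-0.005,0.002,0],[0,0,0],0.005],[[-0.014,0.006,0],[0,0,0],0.005],[[-0.026,0.011,0],[0,0,0],0.005],[[-0.042,0.017,0],[0,0,0],0.005],[[-0.06,0.025,0],[0,0,0],0.005]])

```text
time: 12.75
tool_pos: [0.4492, -0.025, 0.2248]
tool_rot: [-3.141, 0.0, 1.031]
contact_force: [0.1, 0.7, -4.6]
opening: 0.0157
grip_force: 50.0
```

Request:
arm_command(moves=[[[-0.02,0.0085,0],[0,0,0],0.005],[[-0.041,0.017,0],[0,0,0],0.005],[[-0.061,0.025,0],[0,0,0],0.005],[[-0.081,0.034,0],[0,0,0],0.005],[[-0.102,0.042,0],[0,0,0],0.005]])

```text
time: 13.25
tool_pos: [0.4326, -0.1346, 0.2249]
tool_rot: [3.141, 0.0, 1.03]
contact_force: [0.6, -0.6, -5.1]
opening: 0.0154
grip_force: 50.0
```

Request:
arm_command(moves=[[[-0.02,0.0085,0],[0,0,0],0.005],[[-0.041,0.017,0],[0,0,0],0.005],[[-0.059,0.0245,0],[0,0,0],0.005],[[-0.076,0.031,0],[0,0,0],0.005],[[-0.091,0.0375,0],[0,0,0],0.005]])

```text
time: 13.75
tool_pos: [0.4176, -0.2319, 0.2248]
tool_rot: [-3.141, 0.0, 1.03]
contact_force: [0.5, -1.3, -3.5]
opening: 0.0155
grip_force: 50.0
```

Request:
arm_command(moves=[[[-0.013,0.0055,0],[0,0,0],0.005],[[-0.025,0.0105,0],[0,0,0],0.005],[[-0.035,0.0145,0],[0,0,0],0.005],[[-0.042,0.0175,0],[0,0,0],0.005],[[-0.0465,0.019,0],[0,0,0],0.005]])

```text
time: 14.25
tool_pos: [0.4109, -0.2803, 0.2249]
tool_rot: [-3.142, -0.0, 1.031]
contact_force: [-0.7, -0.3, -6.0]
opening: 0.0158
grip_force: 50.0
```

```bash
python3 - <<'E'
from h import *
s,ms=snap('side','side9'); sc,mc=snap('scene','scene9'); to((.4106,-.2799,.226),-0.54)
print('expected ball',[proj(c,(.475,-.3185,.183)).round(1) for c in (mc,ms)])
for im in (sc,s):
    i=im.astype(int); r=((i[...,0]>60)&(i[...,1]<i[...,0]*.45)&(i[...,2]<i[...,0]*.45)).astype('uint8')
    nn,l,st,c=cv2.connectedComponentsWithStats(r); print([(st[k].tolist(),c[k].round(1).tolist()) for k in range(1,nn) if st[k,4]>150])
o=np.hstack([cv2.resize(sc[60:300,150:470],(400,300)),cv2.resize(s[180:480,130:530],(400,300))]); cv2.imwrite('pics/v9.png',o[:,:,::-1].copy())
E
```

```text
shift [-0.0001 -0.0003 -0.0011] turn [-0.     -0.0001 -0.0003] at [ 0.4109 -0.28    0.2249] f [ 0.1  0.5 -5. ] t 14.35
expected ball [array([253.4, 136.8]), array([299.7, 398.6])]
[([244, 126, 19, 19, 280], [252.9, 135.0])]
[([279, 381, 42, 46, 1517], [299.6, 403.8])]
```

View pics/v9.png

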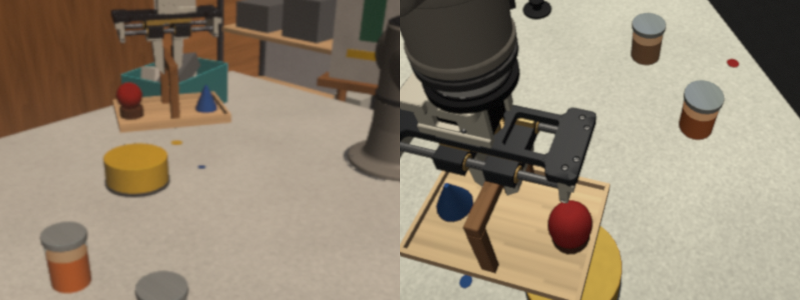

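The ball in its pocket sits over the plinth centre and the tray is level. By the lift from the table, its underside is 80 mm above the plinth top. I let it settle, then hand in.

Request:
arm_command(moves=[[[0,0,0],[0,0,0],0.005],[[0,0,0],[0,0,0],0.005],[[0,0,0],[0,0,0],0.005],[[0,0,0],[0,0,0],0.005],[[0,0,0],[0,0,0],0.005]])

```text
time: 14.85
tool_pos: [0.4111, -0.2795, 0.225]
tool_rot: [3.141, -0.0, 1.031]
contact_force: [0.2, 0.0, -4.4]
opening: 0.0157
grip_force: 50.0
```

```bash
python3 -c "
from h import *
print(robot.observe()['qvel'].round(3)); print(robot.hand_in())"
```

```text
[-0.001  0.002  0.001  0.002 -0.     0.   ]
the job is handed in; nothing more can be done
None
```

I handed the job in at about 15 s, with the red ball resting in the tray's pocket and the tray held level and still above the plinth's centre, its underside about 8 cm above the top; no verdict came back.

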